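# Stack the tool tray on its mate in the drawer and shut the drawer

### The arm

A 7-joint arm with a two-finger parallel gripper is mounted at the origin on the work surface. World frame = base frame: x ahead of the robot, y to its left, z up, the work surface at z = 0. Lengths are in m, angles in rad, forces in N, time in s.
With the tool pointing down it reaches from about 0.4 to 0.85 m from the base axis. Payload 4.5 kg.
Tool frame: the origin (TCP) lies on the centre line of the jaws, within the pads' length; the fingertips stand 8 mm ahead of it and the grasp point (between the pads) lies 11 mm behind it; z points along the fingers, x is the direction in which the jaws open and shut, and the axes are right-handed (so a half turn about z gives the same grasp; the last joint's range is limited). The gripper opens to 88 mm and grips with 3 to 60 N. Pads are 18 mm wide; open, the fingers measure 123 mm over their backs; the gripper's body (75 mm by 187 mm) begins 45 mm behind the grasp point.
Start: joints at [-1.168, 0.689, -0.195, 1.565, 0.157, 0.902, -0.215], TCP at [0.225, 0.583, 0.247] pointing down, gripper open.
Joint ranges: [-3.01, 3.01], [-0.46, 2.08], [-1.47, 1.51], [0.13, 2.56], [-1, 4.14], [0.04, 2.09], [-2.66, 2.66]. Speed limits (rad/s): [2.57, 2.57, 3.14, 3.14, 3.14, 3.14, 3.14].

### API

Orientations are given as a unit quaternion [x, y, z, w].
In Python, from plant import r gives the robot as it stands.
- The arm moves only by the shell command python3 -m pendant 'ROWS' [FORCE]. ROWS is JSON, a list of rows, each a list of 3 entries, a list of its own where there are three numbers: the turn, a rotation vector about the tool's x, y, z in rad, then the shift along the tool's x, y, z in m, then the opening, from 0 (shut) to 1 (fully open). In form: [[[wx, wy, wz], [tx, ty, tz], claw], ...]. A call has 1 to 10 rows; each row is the pose to reach, as a shift and turn from the pose commanded when the call began, along the tool's axes at that moment; what a row does not reach only later rows make up. A row lasts 1/10 s, in which the tool goes at most 50 mm and 8.59 degrees, less where a joint would pass 70% of its speed; a pose out of reach is approached as far as the arm can. A call with a gripper value outside its range is refused whole. The fingers move at their own pace and stop on an object; FORCE is the grip in N (left out, the last holds). Time passes only in rows, so rows that repeat a pose let the fingers close. It gives the time, the measured TCP pose, the force and the opening at its end, in the units of the state.
- r.get_state(): the state, without advancing time (a new reading comes with each control period).
- r.snapshot(name): name is "scene" or "top" or "wrist"; returns a dict with "image" (480x640x3 uint8, red, green, blue), "mtx" (3x3 intrinsics, pixels), "R" (3x3) and "t" (3): a world point X has camera coordinates R X + t; the wrist camera has in their place "T_tool_cam" (4x4, takes a point from camera to tool coordinates, whose origin is the TCP and whose axes are the tool frame's). Camera axes: x right, y down, z forward; pixel columns grow to the right and rows downward; lengths in m; the calibration is good to about 2 mm. A picture is of the moment at which its call begins: read the wrist's pose just before it. There is no depth.
- r.finish_job(): hands the job in, once; it reports no verdict.
The state is a dict: "clock": time; "q": joint angles; "qd": joint speeds; "joint_torque": joint torques, N m; "tool_pos": TCP position; "eef_rot": TCP orientation; "contact_force": force on the tool from outside, world axes, zero at the start; "moment": the same for the moment, N m; "opening": opening from 0.0 (shut) to 1.0 (fully open).
Only numpy, scipy, OpenCV 4.12 (cv2) and the standard library are available. Lean on these libraries where they do the work, as an engineer would, in place of code of your own. Each camera call takes 0.05 s, during which the arm holds its last target. There are 200 camera calls.

### The job

Carry the loose tool tray by its handle, with the torch and spanner staying in it, to the open drawer and lower it gently onto the matching tray that lies there, so that the four lugs under its corners drop into that tray's sockets and it sits flat and fully home. The tray in the drawer may have slid forward or back a little, so feel for the sockets rather than force it, and do not let the tool tray fall or press hard. Then push the drawer fully shut, and leave the other things on the counter where they are.

Things in the scene. Friction and masses are not known exactly. Their poses are not given: they have to be found in the camera images.
- tray: Loose grey plastic tool tray, 150 (x) x 200 (y) mm, standing on the counter. Origin: centre of the plane of its lug tips; z up. Four round lugs, 14 mm across, 10 mm long, tip edge chamfered 1 mm, at x = +-48, y = +-86 mm. Flat underside at z = 10, wall tops at z = 50 mm. Handle bar along y above the middle. 0.55 to 0.9 kg with its tools. Fits its mate either way round (half a turn).
- tray_grip (a point): Centre of the tool tray's handle bar, 85 mm above its lug tips; axes as the tray. The bar is 18 mm wide (along x), 18 mm high and 188 mm long (along y), free on both sides; a thin spine stands under it.
- chest: Fixed wooden drawer unit with marble top, 240 (x, deep) x 260 (y, wide) x 195 mm high. Origin at the middle of the lower edge of its front; it extends along its +x, and the drawer comes out along its -x, towards the robot.
- drawer (a joint): How far the drawer is out, in m: 0 is shut, 0.205 fully open (end stop). It runs with some friction, about 5 N to move.
- drawer_floor (a point): Centre of the upper face of the drawer's inner floor (182 in x, 206 mm in y), moving with the drawer; x points to the drawer's back, z up. Side and back walls rise 38 mm over it. The front panel's inner face is at x = -91 mm; it rises 143 mm. On the floor lies the lower tray. When home on it, the tool tray's lug tips are 40 mm and its handle centre 125 mm above this point.
- play_mid (a point): Point in the drawer 50 mm above drawer_floor (same axes), level with the ledge tops of the lower tray (150 x 200 mm). That tray's centre is at y = 0, not turned, but x is anywhere from -13 to +13 mm (loose, not measured; 7 N slides it). Flat ledges at its ends, y = +-72 to +-100 mm, over its whole length, hold square sockets 17 x 17, 12 mm deep, at x = +-48, y = +-86 mm from its centre.
- drawer_handle (a point): Middle of the drawer's round bar handle: 10 mm thick, 110 mm long along y, 35 mm in front of the front panel's outer face (250 mm wide, its top edge 45 mm above this point). Moves with the drawer; axes as drawer_floor. The panel or the bar can be pushed.
- torch_mid (a point): Centre of the steel torch, 118 mm long and 29 mm across at the head, lying along the tool tray's y in its -x half.
- spanner_mid (a point): Centre of the steel adjustable spanner, about 155 mm long and 8 mm thick, lying along the tool tray's y in its +x half.
- pen_stand: White ceramic pen stand with pens, 74 mm across and 95 mm high (pens to 140 mm); origin at the centre of its underside. A bystander.
- screw_jar: Glass jar of 68 mm across and 85 mm high; origin at the centre of its underside. A bystander.
- screwdriver: Grey screwdriver, 190 mm long, lying on the counter. A bystander.
- tape_measure: Tape measure, 62 x 32 x 58 mm; origin at the centre of its underside. A bystander.
- padlock: Brass padlock standing on its base, 42 x 20 mm and 66 mm high; origin at the centre of its underside. A bystander.
Mind the look-alikes: they are no part of the job. Leave any blue or turquoise look-alike of the tray alone.

How it is judged:
By the outcome, as a careful person would: the job done as asked, in the order asked, and still so for the second after the job is handed in, with the robot touching nothing.
It also fails if it takes over 69 s, if anything falls off the work surface, if the arm or the gripper's body presses on something with over 40 N, if the wrist force passes 120 N, or if a joint passes its speed limit or range.

## Working session

There is one attempt and no reset: what is moved stays moved. The work goes in short steps, Python scripts to look and compute and a shell command to move; the robot and the scene stay as the last step left them, time stands still between calls to the robot, and variables do not carry over. Pictures are saved under pics/ and viewed, about 8 in all and at most 12, crops included, and the job is handed in when it is done.

```bash
ls; mkdir -p pics; python3 - <<'E'
from plant import r
import cv2,numpy as np
s=r.get_state();print({k:np.round(v,3) for k,v in s.items()})
ims=[]
for n in("scene","top"):
    d=r.snapshot(n);cv2.imwrite(f"pics/{n}0.png",d["image"][:,:,::-1]);np.savez(f"{n}.npz",**d)
    print(n,d["mtx"].round(1).tolist(),d["R"].round(3).tolist(),d["t"].round(3).tolist())
d=r.snapshot("wrist");print(d["T_tool_cam"].round(3).tolist(), d["mtx"].round(1).tolist())
E
```

```text
pics
{'clock': np.float64(0.0), 'q': array([-1.168,  0.69 , -0.195,  1.566,  0.157,  0.903, -0.215]), 'qd': array([-0.   , -0.001, -0.001,  0.002,  0.001, -0.001,  0.   ]), 'joint_torque': array([ 0.0000e+00, -5.2757e+01, -1.2670e+00, -1.5343e+01, -5.3000e-02,
        7.0000e-03,  0.0000e+00]), 'tool_pos': array([0.225, 0.582, 0.246]), 'eef_rot': array([ 0.825,  0.566, -0.001,  0.001]), 'contact_force': array([0.094, 0.644, 0.055]), 'moment': array([-0.055,  0.008, -0.005]), 'opening': np.float64(1.0)}
scene [[489.1, 0.0, 319.0], [0.0, 489.1, 246.4], [0.0, 0.0, 1.0]] [[0.889, 0.458, -0.017], [0.365, -0.729, -0.579], [-0.277, 0.508, -0.815]] [-0.55, 0.043, 1.429]
top [[455.3, 0.0, 311.9], [0.0, 455.3, 241.4], [0.0, 0.0, 1.0]] [[-0.021, -1.0, -0.009], [-0.995, 0.022, -0.1], [0.1, 0.007, -0.995]] [0.238, 0.492, 1.233]
[[1.0, 0.001, 0.001, 0.0], [-0.001, 0.958, 0.288, -0.075], [-0.0, -0.288, 0.958, -0.139], [0.0, 0.0, 0.0, 1.0]] [[400.9, 0.0, 324.7], [0.0, 400.9, 237.5], [0.0, 0.0, 1.0]]
```

View pics/scene0.png

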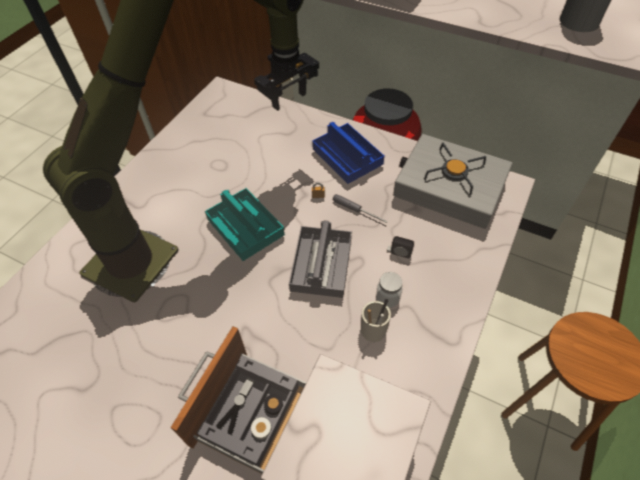

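View pics/top0.png

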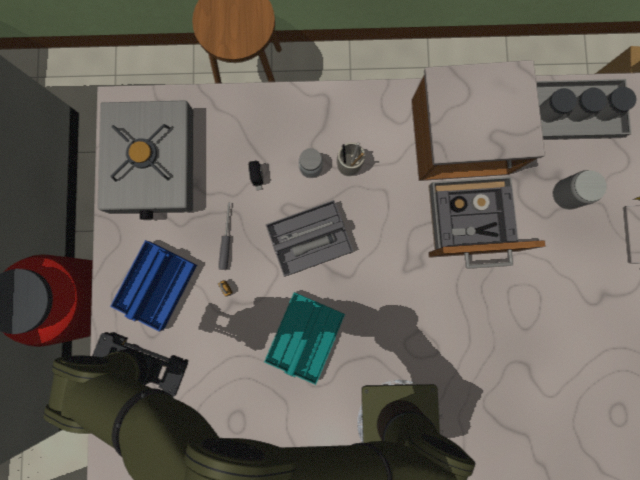

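The two views show three trays in the top picture: grey (311,238), teal (306,337) and blue (154,285). The grey one holds a torch and a spanner and fits the description. The open drawer is at (474,220). I'll confirm both in an enlarged crop.

```bash
python3 - <<'E'
import cv2,numpy as np
im=cv2.imread("pics/top0.png")
a=cv2.resize(im[190:290,255:365],None,fx=5,fy=5,interpolation=cv2.INTER_CUBIC)[:,:]
b=cv2.resize(im[165:275,420:560],None,fx=5,fy=5,interpolation=cv2.INTER_CUBIC)
a=cv2.resize(im[195:285,260:360],None,fx=4,fy=4,interpolation=cv2.INTER_CUBIC)
b=cv2.resize(im[165:275,425:525],None,fx=4,fy=4,interpolation=cv2.INTER_CUBIC)
c=np.zeros((440,800,3),np.uint8);c[:360,:400]=a;c[:,400:]=b
cv2.imwrite("pics/crop1.png",c)
E
```

```text
(no output)
```

View pics/crop1.png

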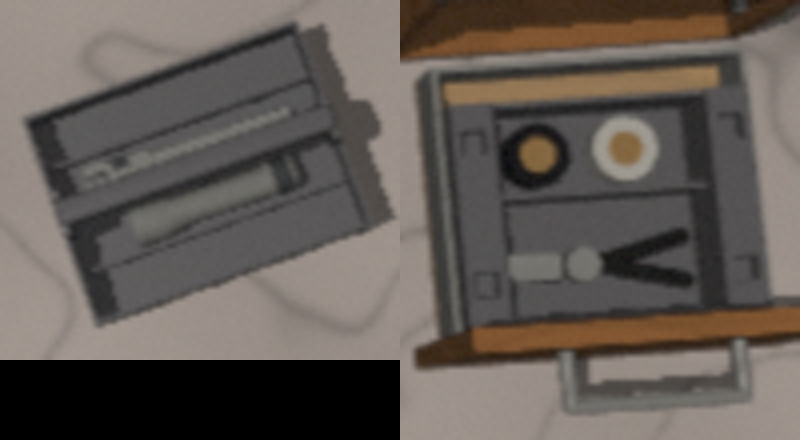

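The crop confirms it. The grey tray has the handle bar running from about px (275,247) to (344,225), with the spanner above it and the torch below. The drawer holds a lower tray with four square sockets at about px (443,200), (447,236), (508,196) and (512,232).

```bash
cat > h.py <<'E'
import numpy as np,cv2
from scipy.spatial.transform import Rotation as Ro
def plane(uv,z,K,R,t):
    d=R.T@np.linalg.inv(K)@np.array([uv[0],uv[1],1.]);c=-R.T@t
    return c+d*(z-c[2])/d[2]
def load(n):
    d=np.load(n+".npz");return d["mtx"],d["R"],d["t"]
def wrist(r,name):
    s=r.get_state();d=r.snapshot("wrist")
    cv2.imwrite(f"pics/{name}.png",d["image"][:,:,::-1])
    T=np.eye(4);T[:3,:3]=Ro.from_quat(s["eef_rot"]).as_matrix();T[:3,3]=s["tool_pos"]
    C=np.linalg.inv(T@d["T_tool_cam"]);np.savez(name+".npz",mtx=d["mtx"],R=C[:3,:3],t=C[:3,3]);return s
def goal(s,pos,yaw):
    "shift in tool axes and turn about tool z to bring tool x to yaw"
    M=Ro.from_quat(s["eef_rot"]).as_matrix();a=np.arctan2(M[1,0],M[0,0])
    dy=(yaw-a+np.pi/2)%np.pi-np.pi/2
    return (M.T@(np.array(pos)-s["tool_pos"])).round(4),round(-dy,4),round(a,4)
E
python3 - <<'E'
from h import *
T=load("top")
a=plane((275,247),.094,*T);b=plane((343.8,225),.094,*T);print("bar",a,b,np.linalg.norm(a-b),(a+b)/2,np.degrees(np.arctan2(*(a-b)[[1,0]])))
for z in(.06,.08,.1):
    p=[plane(u,z,*T) for u in((443.2,200.5),(446.7,236.2),(508.2,196),(511.7,232))]
    print(z,np.linalg.norm(p[0]-p[2]),np.linalg.norm(p[0]-p[1]),np.mean(p,0),np.degrees(np.arctan2(*(p[0]-p[2]+p[1]-p[3])[[1,0]])))
im=cv2.imread("pics/scene0.png")
cv2.imwrite("pics/crop2.png",cv2.resize(im[315:480,165:365],None,fx=4,fy=4,interpolation=cv2.INTER_CUBIC)[:600])
E
```

```text
bar [0.47735289 0.32367306 0.094     ] [0.53125809 0.14247482 0.094     ] 0.18904648336360724 [0.50430549 0.23307394 0.094     ] 106.56737188890371
0.06 0.17612280228006494 0.09741502808958973 [ 0.55193115 -0.22018409  0.06      ] 92.57610550471713
0.08 0.17323091265582466 0.09581549920786442 [ 0.54896691 -0.21297608  0.08      ] 92.57610550471713
0.1 0.17033902303158438 0.09421597032613921 [ 0.54600266 -0.20576808  0.1       ] 92.57610550471712
```

View pics/crop2.png

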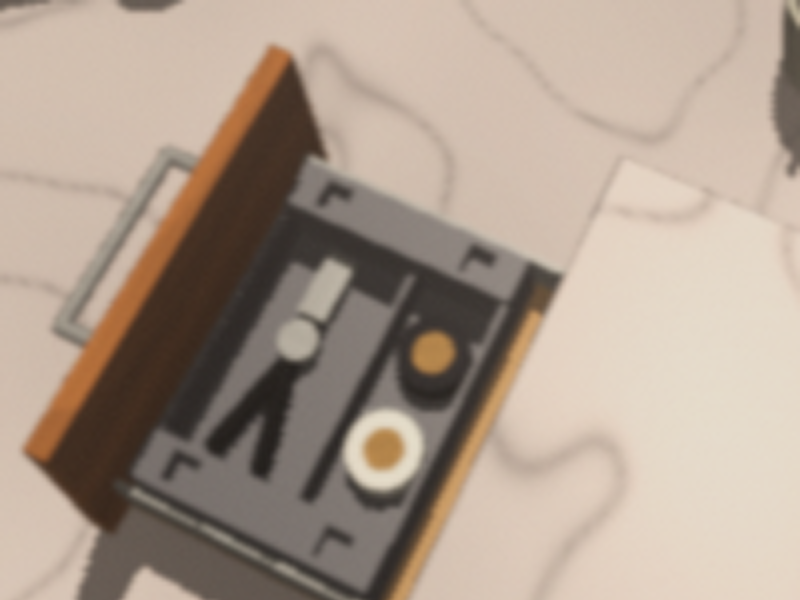

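The scene crop shows the same sockets at crop (338,195), (480,260), (183,465) and (335,542). I'll triangulate them against the top view and work out the move to the tray.

```bash
python3 - <<'E'
from h import *
from plant import r
K1,R1,t1=load("top");K2,R2,t2=load("scene")
a=np.array([(446.7,236.2),(443.2,200.5),(511.7,232),(508.2,196)],float).T
b=(np.array([(338,195),(480,260),(183,465),(335,542)],float)/4+[165,315]).T
X=cv2.triangulatePoints(K1@np.c_[R1,t1],K2@np.c_[R2,t2],a,b);X=(X[:3]/X[3]).T
print(X.round(4),X.mean(0))
s=r.get_state();print(goal(s,(.504-.02,.233-.006,.235),np.radians(16.6)),s["tool_pos"])
E
```

```text
[[ 0.4997 -0.131   0.0697]
 [ 0.5956 -0.127   0.0698]
 [ 0.5069 -0.3028  0.0724]
 [ 0.6035 -0.299   0.0745]] [ 0.55144494 -0.21494469  0.07160254]
(array([-0.2383,  0.3696,  0.0115]), np.float64(0.9123), np.float64(1.2021)) [0.22518789 0.58254037 0.24608736]
```

The lower tray is at (0.551,-0.215), turned 2.4°, with its ledge at z≈0.072. Socket spacings come out at 96 × 172 mm, as they should. The bar measures 189 mm. Moving above the grey tray now.

```bash
python3 -m pendant '[[[0,0,0.15],[-0.03,0.04,0],1],[[0,0,0.3],[-0.05,0.08,0],1],[[0,0,0.45],[-0.075,0.12,0],1],[[0,0,0.6],[-0.1,0.165,0],1],[[0,0,0.75],[-0.125,0.21,0],1],[[0,0,0.9],[-0.15,0.255,0],1],[[0,0,0.912],[-0.175,0.3,0],1],[[0,0,0.912],[-0.2,0.345,0.01],1],[[0,0,0.912],[-0.22,0.375,0.01],1],[[0,0,0.912],[-0.226,0.387,0.01],1]]' 40; python3 -m pendant '[[[0,0,0],[0,0,0],1],[[0,0,0],[0,0,0],1]]'
python3 - <<'E'
from h import *
from plant import r
s=wrist(r,"w1");print(s["tool_pos"],goal(s,(.504,.233,.235),np.radians(16.6)))
K,R,t=load("w1")
for p in([.477,.324,.094],[.531,.1425,.094]):
    c=K@(R@np.array(p)+t);print(c[:2]/c[2])
E
```

```text
clock: 1.15
tool_pos: [0.5077, 0.2264, 0.2363]
eef_rot: [0.99, 0.14, 0.0, 0.002]
contact_force: [0.3, 0.1, -0.5]
opening: 0.998
clock: 1.35
tool_pos: [0.5038, 0.2343, 0.2366]
eef_rot: [0.989, 0.145, -0.0, -0.001]
contact_force: [-0.5, 0.4, 1.2]
opening: 1.002
[0.5037826  0.23428784 0.23658866] (array([-0.0002,  0.0013,  0.0016]), np.float64(0.002), np.float64(0.2917))
[325.13788162  87.12224853]
[324.2743451  341.40327757]
```

View pics/w1.png

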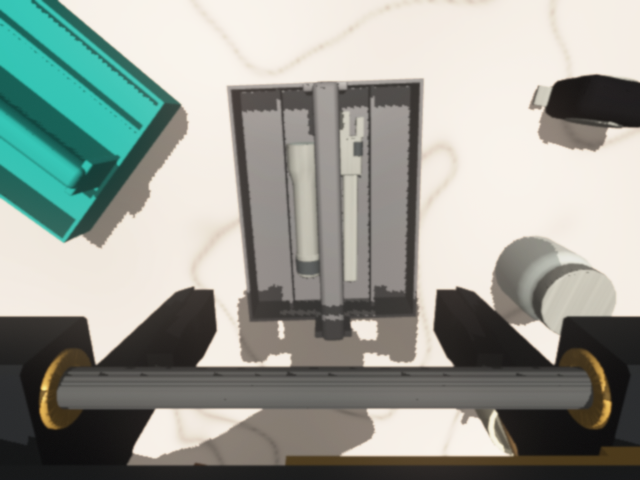

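The wrist view shows the bar from (326,84) to (331,337), with the torch and spanner on either side. That's close to prediction but about 1° turned and a few mm off, so I'll compute the fine grasp.

```bash
python3 - <<'E'
from h import *
from plant import r
W=load("w1");a=plane((326,84),.094,*W);b=plane((331,337),.094,*W)
d=a-b;y=np.arctan2(d[1],d[0])-np.pi/2;m=(a+b)/2
print(a,b,np.linalg.norm(d),m,np.degrees(y));print(goal(r.get_state(),(m[0],m[1],.074),y))
E
```

```text
[0.47698671 0.3260065  0.094     ] [0.53495771 0.14780473 0.094     ] 0.18739399187705402 [0.50597221 0.23690562 0.094     ] 18.020279768348804
(array([ 0.0031, -0.0008,  0.1627]), np.float64(-0.0213), np.float64(0.2933))
```

```bash
python3 -m pendant '[[[0,0,-0.02],[0.003,-0.001,0.03],1],[[0,0,-0.02],[0.003,-0.001,0.07],1],[[0,0,-0.02],[0.003,-0.001,0.11],1],[[0,0,-0.02],[0.003,-0.001,0.14],1],[[0,0,-0.02],[0.003,-0.001,0.155],1],[[0,0,-0.02],[0.003,-0.001,0.163],1],[[0,0,-0.02],[0.003,-0.001,0.163],1],[[0,0,-0.02],[0.003,-0.001,0.163],1]]' 55
python3 -m pendant '[[[0,0,0],[0,0,0],0.5],[[0,0,0],[0,0,0],0.3],[[0,0,0],[0,0,0],0.2],[[0,0,0],[0,0,0],0.1],[[0,0,0],[0,0,0],0],[[0,0,0],[0,0,0],0],[[0,0,0],[0,0,0],0],[[0,0,0],[0,0,0],0]]' 55
```

```text
clock: 2.2
tool_pos: [0.5074, 0.2357, 0.0745]
eef_rot: [0.988, 0.155, 0.001, -0.0]
contact_force: [-1.0, 0.6, -0.3]
opening: 0.998
clock: 3.0
tool_pos: [0.5074, 0.2345, 0.0737]
eef_rot: [0.988, 0.154, -0.0, -0.0]
contact_force: [-0.3, 0.3, 0.0]
opening: 0.303
```

```bash
python3 -m pendant '[[[0,0,0],[0,0,0],0],[[0,0,0],[0,0,0],0],[[0,0,0],[0,0,0],0],[[0,0,0],[0,0,0],0],[[0,0,0],[0,0,0],0]]' 55
python3 -m pendant '[[[0,0,0],[0,0,-0.004],0],[[0,0,0],[0,0,-0.01],0],[[0,0,0],[0,0,-0.02],0],[[0,0,0],[0,0,-0.03],0],[[0,0,0],[0,0,-0.04],0],[[0,0,0],[0,0,-0.04],0],[[0,0,0],[0,0,-0.04],0]]'
```

```text
clock: 3.5
tool_pos: [0.5074, 0.2345, 0.0737]
eef_rot: [0.988, 0.154, -0.0, -0.0]
contact_force: [-0.6, -1.0, -0.1]
opening: 0.195
clock: 4.2
tool_pos: [0.5076, 0.2346, 0.1142]
eef_rot: [0.988, 0.154, 0.0, -0.0]
contact_force: [-1.4, 0.2, -6.6]
opening: 0.193
```

The tray is held, at 6.6 N. Before carrying it I'll set it back and look closely at the sockets with the wrist camera, because the carried tray would hide them.

```bash
python3 -m pendant '[[[0,0,0],[0,0,0.015],0],[[0,0,0],[0,0,0.028],0],[[0,0,0],[0,0,0.036],0],[[0,0,0],[0,0,0.04],0],[[0,0,0],[0,0,0.04],0],[[0,0,0],[0,0,0.04],0.3],[[0,0,0],[0,0,0.04],0.6],[[0,0,0],[0,0,0.04],0.6],[[0,0,0],[0,0,0.04],0.6],[[0,0,0],[0,0,0.04],0.6]]'
python3 - <<'E'
from h import *
from plant import r
s=r.get_state();print(s["tool_pos"],s["opening"])
print(goal(s,(.552,-.19,.30),np.radians(2.4)))
E
```

```text
clock: 5.2
tool_pos: [0.5077, 0.2346, 0.0738]
eef_rot: [0.988, 0.154, 0.0, -0.0]
contact_force: [0.3, 0.0, 0.4]
opening: 0.596
[0.50769444 0.23462542 0.07384559] 0.5957392496836736
(array([-0.0872,  0.4179, -0.2263]), np.float64(0.268), np.float64(0.3099))
```

```bash
python3 -m pendant '[[[0,0,0],[0,0,-0.02],0.6],[[0,0,0],[0,0,-0.06],0.6],[[0,0,0],[0,0,-0.11],0.6],[[0,0,0.05],[-0.01,0.03,-0.15],0.6],[[0,0,0.1],[-0.02,0.07,-0.18],0.6],[[0,0,0.15],[-0.03,0.115,-0.2],0.6],[[0,0,0.2],[-0.04,0.16,-0.215],0.6],[[0,0,0.25],[-0.05,0.205,-0.226],0.6],[[0,0,0.268],[-0.06,0.25,-0.226],0.6],[[0,0,0.268],[-0.065,0.295,-0.226],0.6]]'
python3 -m pendant '[[[0,0,0],[-0.01,0.04,0],0.6],[[0,0,0],[-0.018,0.08,0],0.6],[[0,0,0],[-0.021,0.105,0],0.6],[[0,0,0],[-0.022,0.123,0],0.6],[[0,0,0],[-0.022,0.123,0],0.6],[[0,0,0],[-0.022,0.123,0],0.6]]'
python3 - <<'E'
from h import *
from plant import r
s=wrist(r,"w2");print(s["tool_pos"],goal(s,(.552,-.19,.30),np.radians(2.4)))
E
```

```text
clock: 6.2
tool_pos: [0.5351, -0.0683, 0.3004]
eef_rot: [1.0, 0.021, 0.0, 0.0]
contact_force: [0.5, -0.1, -0.6]
opening: 0.6
clock: 6.8
tool_pos: [0.5187, -0.1893, 0.2996]
eef_rot: [1.0, 0.021, -0.0, -0.001]
contact_force: [0.9, 0.2, -0.1]
opening: 0.601
[ 0.51865793 -0.18927634  0.29958826] (array([ 0.0333,  0.0021, -0.0004]), np.float64(0.0001), np.float64(0.042))
```

View pics/w2.png

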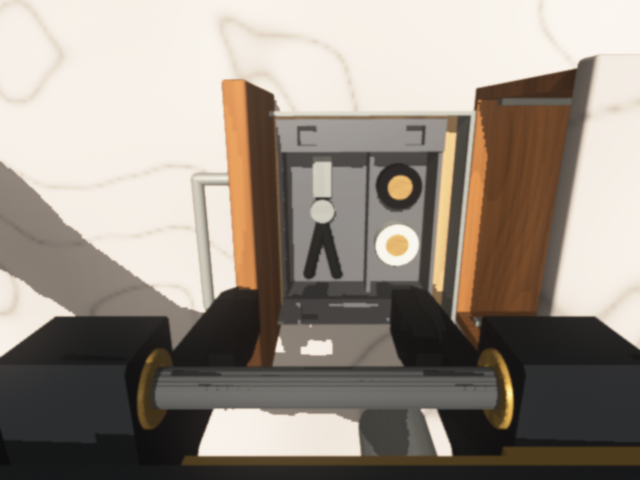

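The wrist view shows the drawer with the far sockets at (307,135) and (415,135), the panel top at about x=235–275, and the near ledge shaded at about row 305. I'll enlarge the ledges for exact edges.

```bash
python3 - <<'E'
import cv2,numpy as np
im=cv2.imread("pics/w2.png")
a=cv2.resize(im[105:165,265:465],None,fx=4,fy=4,interpolation=cv2.INTER_CUBIC)
b=np.clip(cv2.resize(im[275:335,265:465],None,fx=4,fy=4,interpolation=cv2.INTER_CUBIC)*2.0,0,255).astype(np.uint8)
cv2.imwrite("pics/crop3.png",np.vstack([a,b]))
E
```

```text
(no output)
```

View pics/crop3.png

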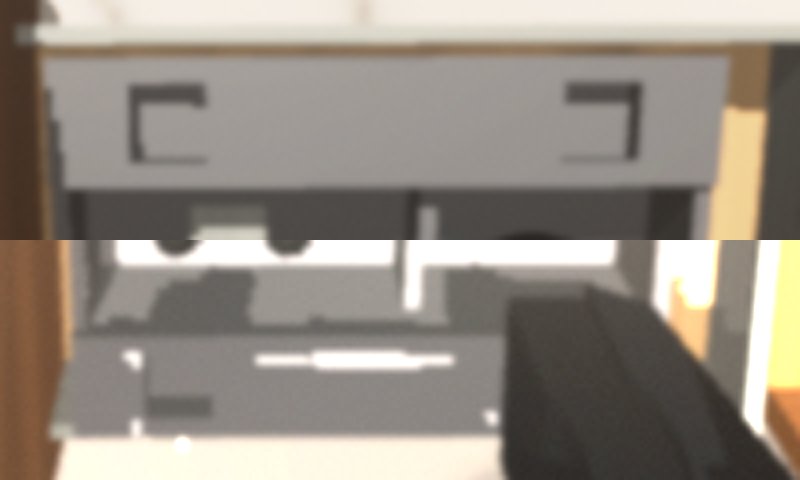

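```bash
python3 - <<'E'
from h import *
W=load("w2")
for z in(.066,.069,.072,.075):
    a,b,c=[plane(u,z,*W) for u in((306.75,135.6),(415.6,135.6),(309.4,310.75))]
    m=(b+c)/2; print(z,"dx",np.linalg.norm(b-a),"dy",np.linalg.norm(a-c),"diag mid",m,"yaw",np.degrees(np.arctan2(*(b-a)[[1,0]])),np.degrees(np.arctan2(*(a-c)[[1,0]]))-90, "a",a.round(4))
for z in (.163,.165): # panel top inner/outer edges
    print("panel",[plane(u,z,*W).round(4) for u in((244,82),(273,96),(222,80))])
E
```

```text
0.066 dx 0.0980363598007853 dy 0.1741400132621546 diag mid [ 0.55296559 -0.21611295  0.066     ] yaw 2.450563274144629 2.6122310771146573 a [ 0.5    -0.1312  0.066 ]
0.069 dx 0.09724614066396026 dy 0.17273636290991412 diag mid [ 0.55266186 -0.21529879  0.069     ] yaw 2.450563274144635 2.6122310771147 a [ 0.5001 -0.1311  0.069 ]
0.072 dx 0.09645592152713497 dy 0.17133271255767366 diag mid [ 0.55235814 -0.21448462  0.072     ] yaw 2.4505632741446464 2.6122310771147 a [ 0.5003 -0.131   0.072 ]
0.075 dx 0.0956657023903098 dy 0.16992906220543316 diag mid [ 0.55205442 -0.21367046  0.075     ] yaw 2.4505632741446384 2.6122310771146573 a [ 0.5004 -0.1308  0.075 ]
panel [array([ 0.4628, -0.0954,  0.163 ]), array([ 0.4814, -0.1031,  0.163 ]), array([ 0.4487, -0.0948,  0.163 ])]
panel [array([ 0.4631, -0.0955,  0.165 ]), array([ 0.4817, -0.1032,  0.165 ]), array([ 0.4492, -0.0949,  0.165 ])]
```

```bash
python3 - <<'E'
from h import *
from plant import r
W=load("w1")
p=[plane(u,.05,*W) for u in((229,87),(423,80),(250,320),(414,316))]
print(np.linalg.norm(p[0]-p[1]),np.linalg.norm(p[2]-p[3]),np.linalg.norm(p[0]-p[2]),np.linalg.norm(p[1]-p[3]),np.mean(p,0))
im=cv2.imread("pics/w1.png")
cv2.imwrite("pics/crop4.png",np.hstack([cv2.resize(im[70:130,220:430],None,fx=3.8,fy=3.8)[:, :798]])) 
a=cv2.resize(im[70:120,225:425],None,fx=4,fy=4,interpolation=cv2.INTER_CUBIC);b=cv2.resize(im[295:345,225:425],None,fx=4,fy=4,interpolation=cv2.INTER_CUBIC)
cv2.imwrite("pics/crop4.png",np.clip(np.vstack([a,b])*1.5,0,255).astype(np.uint8))
s=r.get_state();print(goal(s,(.507,.2369,.0738),np.radians(17.76)))
E
```

```text
0.1474315296721407 0.14773925558199166 0.1973175526591495 0.19829608118948472 [0.50709215 0.23567253 0.05      ]
(array([ 0.0067, -0.4252,  0.2263]), np.float64(-0.2663), np.float64(0.0437))
```

View pics/crop4.png

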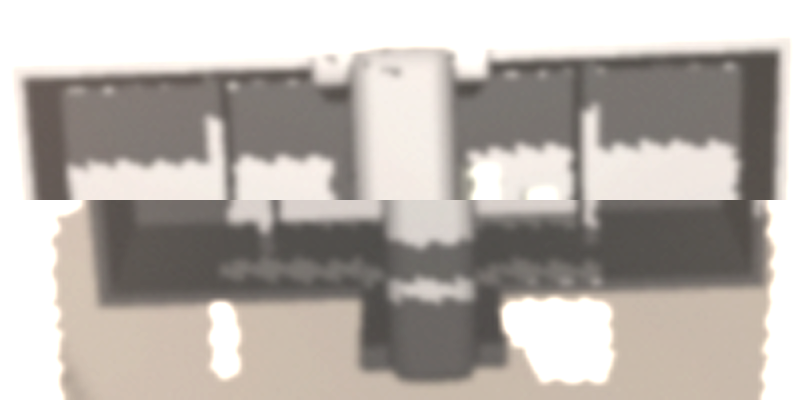

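The crop gives bar ends at rows 83 and 340 and wall corners whose centre is about (0.507,0.2357). The earlier grip was about 1 mm off centre along the bar. Going back to regrasp centred.

```bash
python3 -m pendant '[[[0,0,-0.03],[0,-0.03,0],0.6],[[0,0,-0.08],[0,-0.07,0],0.6],[[0,0,-0.13],[0.002,-0.115,0],0.6],[[0,0,-0.18],[0.003,-0.16,0],0.6],[[0,0,-0.23],[0.004,-0.205,0],0.6],[[0,0,-0.266],[0.005,-0.25,0.02],0.6],[[0,0,-0.266],[0.006,-0.295,0.04],0.6],[[0,0,-0.266],[0.007,-0.34,0.06],0.6],[[0,0,-0.266],[0.007,-0.38,0.08],0.6],[[0,0,-0.266],[0.007,-0.424,0.1],0.6]]'
python3 -m pendant '[[[0,0,0],[0,0,0],0.6],[[0,0,0],[0,0,0],0.6]]'
python3 - <<'E'
from h import *
from plant import r
print(goal(r.get_state(),(.5073,.2358,.0738),np.radians(17.76)))
E
```

```text
clock: 7.85
tool_pos: [0.5065, 0.237, 0.1991]
eef_rot: [0.988, 0.155, -0.0, -0.0]
contact_force: [0.7, -0.5, -0.4]
opening: 0.599
clock: 8.05
tool_pos: [0.5061, 0.2366, 0.1991]
eef_rot: [0.988, 0.156, -0.001, -0.0]
contact_force: [-0.2, -1.4, 0.1]
opening: 0.604
(array([0.0011, 0.0012, 0.1253]), np.float64(0.0036), np.float64(0.3136))
```

```bash
python3 -m pendant '[[[0,0,0.003],[0.001,0.001,0.03],0.6],[[0,0,0.003],[0.001,0.001,0.06],0.6],[[0,0,0.003],[0.001,0.001,0.09],0.6],[[0,0,0.003],[0.001,0.001,0.112],0.6],[[0,0,0.003],[0.001,0.001,0.122],0.6],[[0,0,0.003],[0.001,0.001,0.125],0.6],[[0,0,0.003],[0.001,0.001,0.125],0.6],[[0,0,0.003],[0.001,0.001,0.125],0.3],[[0,0,0.003],[0.001,0.001,0.125],0.1],[[0,0,0.003],[0.001,0.001,0.125],0]]' 55
python3 -m pendant '[[[0,0,0],[0,0,0],0],[[0,0,0],[0,0,0],0],[[0,0,0],[0,0,0],0],[[0,0,0],[0,0,0],0],[[0,0,0],[0,0,0],0],[[0,0,0],[0,0,0],0],[[0,0,0],[0,0,0],0]]'
python3 -m pendant '[[[0,0,0],[0,0,-0.004],0],[[0,0,0],[0,0,-0.01],0],[[0,0,0],[0,0,-0.03],0],[[0,0,0],[0,0,-0.055],0],[[0,0,0],[0,0,-0.085],0],[[0,0,0],[0,0,-0.115],0],[[0,0,0],[0,0,-0.14],0],[[0,0,0],[0,0,-0.155],0],[[0,0,0],[0,0,-0.16],0],[[0,0,0],[0,0,-0.16],0]]'
python3 - <<'E'
from h import *
from plant import r
s=r.get_state();print(s["tool_pos"],s["moment"]);print(goal(s,(.5524,-.2147,.245),np.radians(2.5)))
E
```

```text
clock: 9.05
tool_pos: [0.5095, 0.2334, 0.0755]
eef_rot: [0.988, 0.152, 0.001, -0.0]
contact_force: [0.0, -0.8, -0.1]
opening: 0.354
clock: 9.75
tool_pos: [0.5069, 0.2325, 0.0748]
eef_rot: [0.988, 0.152, -0.002, 0.001]
contact_force: [-4.4, -0.5, 5.8]
opening: 0.196
clock: 10.75
tool_pos: [0.5092, 0.2331, 0.235]
eef_rot: [0.988, 0.152, 0.0, -0.0]
contact_force: [0.4, 0.6, -6.5]
opening: 0.194
[0.50923344 0.23311975 0.23498028] [-0.11413261 -0.0085776   0.02729574]
(array([-0.0932,  0.4401, -0.0101]), np.float64(0.2612), np.float64(0.3048))
```

```bash
python3 -m pendant '[[[0,0,0.01],[-0.002,0.01,-0.01],0],[[0,0,0.04],[-0.006,0.03,-0.02],0],[[0,0,0.08],[-0.015,0.06,-0.03],0],[[0,0,0.12],[-0.025,0.1,-0.035],0],[[0,0,0.16],[-0.035,0.14,-0.035],0],[[0,0,0.2],[-0.045,0.18,-0.035],0],[[0,0,0.23],[-0.054,0.22,-0.035],0],[[0,0,0.25],[-0.062,0.26,-0.035],0],[[0,0,0.261],[-0.07,0.3,-0.035],0],[[0,0,0.261],[-0.077,0.34,-0.035],0]]'
python3 -m pendant '[[[0,0,0],[-0.006,0.035,0],0],[[0,0,0],[-0.01,0.065,0],0],[[0,0,0],[-0.014,0.085,0],0],[[0,0,0],[-0.016,0.097,0],0],[[0,0,0],[-0.016,0.103,0],0],[[0,0,0],[-0.016,0.103,0],0],[[0,0,0],[-0.016,0.103,0],0],[[0,0,0],[-0.016,0.103,0],0]]'
python3 - <<'E'
from h import *
from plant import r
s=wrist(r,"w3");print(s["tool_pos"],s["contact_force"],s["moment"]);print(goal(s,(.5525,-.2179,.27),np.radians(2.5)))
print((Ro.from_quat(s["eef_rot"]).as_matrix()).round(4).tolist())
E
```

```text
clock: 11.75
tool_pos: [0.5366, -0.1168, 0.2691]
eef_rot: [1.0, 0.021, -0.001, 0.0]
contact_force: [0.3, 1.0, -6.3]
opening: 0.192
clock: 12.55
tool_pos: [0.5267, -0.2161, 0.2696]
eef_rot: [1.0, 0.023, -0.0, -0.001]
contact_force: [-0.8, 0.5, -6.0]
opening: 0.196
[ 0.52673331 -0.2160996   0.26960925] [-0.82559029  0.45703222 -5.97336202] [-0.07345609  0.0303204  -0.03485905]
(array([ 0.0257,  0.003 , -0.0004]), np.float64(0.0028), np.float64(0.0465))
[[0.9989, 0.0465, -0.0001], [0.0465, -0.9989, 0.0012], [-0.0, -0.0012, -1.0]]
```

View pics/w3.png

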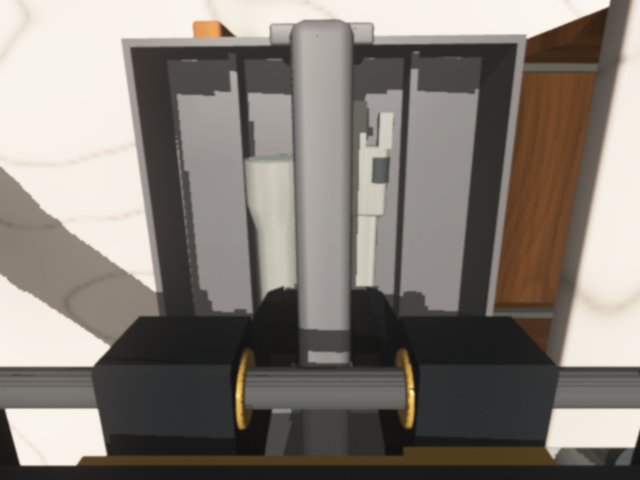

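The held tray with torch and spanner is visible, with its far wall top corners at (124,42) and (525,36) and its bar end at about (322,20). I'll get the tray's offset in the tool frame from those.

```bash
python3 - <<'E'
from h import *
from plant import r
d=r.snapshot("wrist");C=np.linalg.inv(d["T_tool_cam"])
f=lambda u,z:plane(u,z,d["mtx"],C[:3,:3],C[:3,3])
for u,z in(((124,41),.0248),((525,36.5),.0248),((322,21),-.018),((160,312),.0248),((498,303),.0248)):print(u,f(u,z).round(4))
im=cv2.imread("pics/w3.png").astype(int).sum(2)
print(im[25:60,200],im[25:60,450])
E
```

```text
(124, 41) [-0.0746 -0.1014  0.0248]
(525, 36.5) [ 0.0739 -0.103   0.0248]
(322, 21) [-0.0009 -0.0993 -0.018 ]
(160, 312) [-0.0743  0.0097  0.0248]
(498, 303) [0.0774 0.0052 0.0248]
[473 473 472 471 470 469 468 467 467 466 468 483 504 519 519 520 516 518
 516 507 455 325 196 151 142 143 145 144 143 142 141 142 143 147 167] [726 726 726 726 726 726 726 725 716 675 570 496 482 481 479 479 474 449
 366 236 145 126 126 127 126 127 128 127 126 126 132 178 227 230 220]
```

The tray sits about 2.8 mm off along the bar and is turned about +0.6° relative to the tool. I'll correct for both, then lower to just above the ledge.

```bash
python3 -m pendant '[[[0,0,0.005],[0.01,0.001,0],0],[[0,0,0.01],[0.02,0.002,0],0],[[0,0,0.013],[0.0262,0.0026,0],0],[[0,0,0.013],[0.0262,0.0026,0.01],0],[[0,0,0.013],[0.0262,0.0026,0.03],0],[[0,0,0.013],[0.0262,0.0026,0.055],0],[[0,0,0.013],[0.0262,0.0026,0.08],0],[[0,0,0.013],[0.0262,0.0026,0.1],0],[[0,0,0.013],[0.0262,0.0026,0.108],0],[[0,0,0.013],[0.0262,0.0026,0.111],0]]'
python3 -m pendant '[[[0,0,0],[0,0,0],0],[[0,0,0],[0,0,0],0],[[0,0,0],[0,0,0],0]]'
python3 - <<'E'
from h import *
from plant import r
s=r.get_state();print(s["tool_pos"],s["contact_force"],s["moment"]);print(goal(s,(.5529,-.2175,.148),np.radians(1.9)))
E
```

```text
clock: 13.65
tool_pos: [0.552, -0.2191, 0.1575]
eef_rot: [1.0, 0.015, -0.001, -0.0]
contact_force: [-0.4, -0.1, -6.1]
opening: 0.197
clock: 13.95
tool_pos: [0.5533, -0.2196, 0.1597]
eef_rot: [1.0, 0.016, 0.001, 0.0]
contact_force: [0.3, 1.1, -6.6]
opening: 0.198
[ 0.55327641 -0.21956077  0.15969392] [ 0.2745298   1.11576443 -6.60970419] [-0.11859043  0.03321867  0.00075035]
(array([-0.0003, -0.0021,  0.0117]), np.float64(-0.0022), np.float64(0.031))
```

```bash
python3 -m pendant '[[[0,0,-0.002],[0,-0.001,0.002],0],[[0,0,-0.002],[0,-0.002,0.004],0],[[0,0,-0.002],[0,-0.002,0.006],0],[[0,0,-0.002],[0,-0.002,0.008],0],[[0,0,-0.002],[0,-0.002,0.01],0],[[0,0,-0.002],[0,-0.002,0.01],0],[[0,0,-0.002],[0,-0.002,0.01],0]]'
python3 -m pendant '[[[0,0,0],[0,0,0.001],0],[[0,0,0],[0,0,0.002],0],[[0,0,0],[0,0,0.003],0],[[0,0,0],[0,0,0.004],0],[[0,0,0],[0,0,0.004],0]]'
python3 - <<'E'
from h import *
from plant import r
s=r.get_state();print(s["tool_pos"],s["contact_force"],s["moment"]);print(goal(s,(.5529,-.2175,.148),np.radians(1.9)))
E
```

```text
clock: 14.65
tool_pos: [0.5525, -0.2173, 0.1486]
eef_rot: [1.0, 0.016, -0.0, -0.0]
contact_force: [-0.3, -0.3, -6.4]
opening: 0.2
clock: 15.15
tool_pos: [0.5525, -0.2172, 0.1445]
eef_rot: [1.0, 0.017, -0.0, -0.0]
contact_force: [0.7, 0.4, -5.9]
opening: 0.2
[ 0.55245195 -0.21721125  0.14451699] [ 0.72779641  0.36791382 -5.92556485] [-0.0568222   0.04088764  0.00333002]
(array([ 0.0004,  0.0003, -0.0035]), np.float64(-0.0001), np.float64(0.033))
```

Well aligned and still free at z=0.1445. Lowering in 1 mm steps.

```bash
for i in 1 2; do python3 -m pendant '[[[0,0,0],[0,0,0.001],0],[[0,0,0],[0,0,0.001],0]]'|egrep 'pos|force'; done; python3 -m pendant '[[[0,0,0],[0,0,0.001],0],[[0,0,0],[0,0,0.001],0]]'
```

```text
tool_pos: [0.5525, -0.2172, 0.1436]
contact_force: [-0.0, -0.3, -4.7]
tool_pos: [0.5525, -0.2173, 0.1426]
contact_force: [-0.5, 0.2, -5.6]
clock: 15.75
tool_pos: [0.5525, -0.2172, 0.1416]
eef_rot: [1.0, 0.017, -0.0, -0.0]
contact_force: [-0.0, 0.6, -6.6]
opening: 0.195
```

```bash
for i in 1 2 3 4; do python3 -m pendant '[[[0,0,0],[0,0,0.001],0],[[0,0,0],[0,0,0.001],0]]'|egrep 'pos|force'; done
```

```text
tool_pos: [0.5525, -0.2173, 0.1406]
contact_force: [-0.8, -0.4, -7.1]
tool_pos: [0.5525, -0.2172, 0.1396]
contact_force: [0.2, 0.6, -6.2]
tool_pos: [0.5525, -0.2172, 0.1386]
contact_force: [0.3, 0.2, -7.4]
tool_pos: [0.5525, -0.2172, 0.1376]
contact_force: [-1.0, 0.1, -5.9]
```

```bash
for i in 1 2 3; do python3 -m pendant '[[[0,0,0],[0,0,0.001],0],[[0,0,0],[0,0,0.001],0]]'|egrep 'pos|force'; done;  python3 -c "
from plant import r
print(r.get_state()['moment'])"
```

```text
tool_pos: [0.5528, -0.2173, 0.1369]
contact_force: [0.8, 1.0, -3.1]
tool_pos: [0.5529, -0.2173, 0.1368]
contact_force: [-1.0, 0.7, 4.6]
tool_pos: [0.553, -0.2173, 0.1367]
contact_force: [-2.6, 2.5, 12.5]
[0.28339024 1.01219128 0.03932376]
```

Contact at z=0.1369, against an expected 0.136 at home and 0.146 on the ledge. I'll ease off the load and nudge along x to check that the lugs are captured.

```bash
python3 -m pendant '[[[0,0,0],[0,0,-0.002],0],[[0,0,0],[0,0,-0.002],0]]'|egrep 'pos|force'; python3 -m pendant '[[[0,0,0],[0.001,0,0],0],[[0,0,0],[0.002,0,0],0],[[0,0,0],[0.003,0,0],0],[[0,0,0],[0.003,0,0],0]]'|egrep 'pos|force';python3 -m pendant '[[[0,0,0],[-0.001,0,0],0],[[0,0,0],[-0.003,0,0],0],[[0,0,0],[-0.005,0,0],0],[[0,0,0],[-0.006,0,0],0],[[0,0,0],[-0.006,0,0],0]]'|egrep 'pos|force'; python3 -m pendant '[[[0,0,0],[0.002,0,0],0],[[0,0,0],[0.003,0,0],0],[[0,0,0],[0.003,0,0],0]]'|egrep 'pos|force'
```

```text
tool_pos: [0.5529, -0.2174, 0.1368]
contact_force: [-0.2, -0.0, 1.8]
tool_pos: [0.5543, -0.2173, 0.1368]
contact_force: [-4.9, 0.8, 4.3]
tool_pos: [0.5513, -0.2174, 0.1371]
contact_force: [6.1, 0.6, 0.2]
tool_pos: [0.5516, -0.2174, 0.1368]
contact_force: [-0.6, 0.4, 5.7]
```

Free play is about 3 mm with a firm stop each way, and a 19 N press at home height moved it only 0.1 mm. The lugs are in the sockets. Releasing and checking.

```bash
python3 -m pendant '[[[0,0,0],[0,0,0],0.1],[[0,0,0],[0,0,0],0.3],[[0,0,0],[0,0,0],0.5],[[0,0,0],[0,0,0],0.55],[[0,0,0],[0,0,0],0.55]]'
python3 -m pendant '[[[0,0,0],[0,0,-0.01],0.55],[[0,0,0],[0,0,-0.03],0.55],[[0,0,0],[0,0,-0.06],0.55],[[0,0,0],[-0.02,0,-0.1],0.55],[[0,0,0],[-0.06,0,-0.14],0.4],[[0,0,0],[-0.1,0,-0.15],0.2],[[0,0,0],[-0.14,0,-0.15],0],[[0,0,0],[-0.16,0,-0.15],0],[[0,0,0],[-0.16,0,-0.15],0],[[0,0,0],[-0.16,0,-0.15],0]]'
python3 - <<'E'
from h import *
from plant import r
s=r.get_state();print(s["tool_pos"],goal(s,(.400,-.2213,.153),np.radians(2.5)))
d=r.snapshot("scene");im=d["image"][:,:,::-1];t=r.snapshot("top")["image"][:,:,::-1]
a=cv2.resize(im[315:465,165:365],(400,300),interpolation=cv2.INTER_CUBIC);b=cv2.resize(t[165:275,425:525],(400,440),interpolation=cv2.INTER_CUBIC)
a=cv2.resize(im[315:465,175:325],(440,440),interpolation=cv2.INTER_CUBIC)
c=np.hstack([a,b[:,:360]]);cv2.imwrite("pics/chk.png",c)
E
```

```text
clock: 19.05
tool_pos: [0.5522, -0.2172, 0.1364]
eef_rot: [1.0, 0.016, -0.0, -0.0]
contact_force: [-0.3, -0.4, 0.1]
opening: 0.533
clock: 20.05
tool_pos: [0.3936, -0.2227, 0.2874]
eef_rot: [1.0, 0.016, 0.001, 0.0]
contact_force: [0.5, -0.3, -0.4]
opening: 0.029
[ 0.39358363 -0.22272179  0.28743396] (array([ 0.0062, -0.0013,  0.1344]), np.float64(-0.0107), np.float64(0.0329))
```

View pics/chk.png

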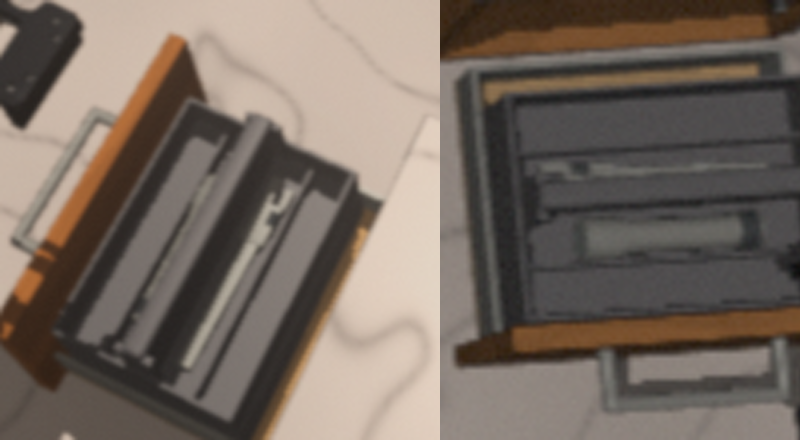

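Both views show the tool tray flat inside the drawer with torch and spanner in it, just behind the panel. Now going down in front of the panel, above the handle bar, to push it shut.

```bash
python3 -m pendant '[[[0,0,-0.011],[0.003,-0.001,0.03],0],[[0,0,-0.011],[0.006,-0.001,0.065],0],[[0,0,-0.011],[0.006,-0.001,0.1],0],[[0,0,-0.011],[0.006,-0.001,0.125],0],[[0,0,-0.011],[0.006,-0.001,0.134],0],[[0,0,-0.011],[0.006,-0.001,0.134],0],[[0,0,-0.011],[0.006,-0.001,0.134],0]]'
python3 -m pendant '[[[0,0,0],[0.006,0,0],0],[[0,0,0],[0.014,0,0],0],[[0,0,0],[0.022,0,0],0],[[0,0,0],[0.029,0,0],0],[[0,0,0],[0.036,0,0],0],[[0,0,0],[0.043,0,0],0],[[0,0,0],[0.05,0,0],0]]'
```

```text
clock: 20.85
tool_pos: [0.3996, -0.2216, 0.1533]
eef_rot: [1.0, 0.022, 0.001, 0.0]
contact_force: [0.9, -0.8, -0.6]
opening: 0.005
clock: 21.55
tool_pos: [0.4457, -0.2191, 0.1525]
eef_rot: [1.0, 0.021, -0.003, -0.001]
contact_force: [-6.9, 0.9, 7.7]
opening: 0.005
```

```bash
for i in 1 2; do python3 -m pendant '[[[0,0,0],[0.008,0,0],0],[[0,0,0],[0.017,0,0],0],[[0,0,0],[0.026,0,0],0],[[0,0,0],[0.035,0,0],0],[[0,0,0],[0.044,0,0],0],[[0,0,0],[0.053,0,0],0],[[0,0,0],[0.062,0,0],0],[[0,0,0],[0.07,0,0],0]]'|egrep 'clock|pos|force'; done
```

```text
clock: 22.35
tool_pos: [0.5164, -0.216, 0.1525]
contact_force: [-3.9, -0.4, 5.4]
clock: 23.15
tool_pos: [0.5865, -0.2129, 0.1525]
contact_force: [-6.0, 1.4, 5.4]
```

```bash
python3 -m pendant '[[[0,0,0],[0.008,0,0],0],[[0,0,0],[0.016,0,0],0],[[0,0,0],[0.023,0,0],0],[[0,0,0],[0.029,0,0],0],[[0,0,0],[0.034,0,0],0],[[0,0,0],[0.038,0,0],0]]'|egrep 'clock|pos|force'; for i in 1 2 3 4; do python3 -m pendant '[[[0,0,0],[0.002,0,0],0],[[0,0,0],[0.004,0,0],0]]'|egrep 'pos|force'; done
```

```text
clock: 23.75
tool_pos: [0.6252, -0.2111, 0.1525]
contact_force: [-4.8, 1.1, 5.6]
tool_pos: [0.6295, -0.2109, 0.1525]
contact_force: [-5.0, 0.8, 4.4]
tool_pos: [0.6334, -0.2107, 0.1525]
contact_force: [-5.0, 1.2, 4.5]
tool_pos: [0.6374, -0.2105, 0.1525]
contact_force: [-5.3, 0.1, 3.8]
tool_pos: [0.6414, -0.2104, 0.1525]
contact_force: [-5.5, 1.4, 4.3]
```

```bash
for i in 1 2 3 4; do o=$(python3 -m pendant '[[[0,0,0],[0.001,0,0],0],[[0,0,0],[0.002,0,0],0]]'); echo "$o"|egrep 'pos|force'; done
```

```text
tool_pos: [0.6434, -0.2103, 0.1525]
contact_force: [-7.6, 1.5, 6.2]
tool_pos: [0.6434, -0.2103, 0.1525]
contact_force: [-12.0, 1.9, 9.4]
tool_pos: [0.6435, -0.2103, 0.1525]
contact_force: [-15.8, 1.9, 12.5]
tool_pos: [0.6435, -0.2103, 0.1525]
contact_force: [-21.3, 3.7, 15.8]
```

A hard stop at x=0.6435, about 0.205 m of travel, means the drawer is shut. Backing off and taking a last look.

```bash
python3 -m pendant '[[[0,0,0],[-0.008,0,0],0],[[0,0,0],[-0.025,0,0],0],[[0,0,0],[-0.05,0,0],0],[[0,0,0],[-0.08,0,-0.02],0],[[0,0,0],[-0.12,0,-0.05],0],[[0,0,0],[-0.16,0,-0.09],0],[[0,0,0],[-0.2,0,-0.12],0],[[0,0,0],[-0.23,0,-0.14],0],[[0,0,0],[-0.23,0,-0.14],0],[[0,0,0],[-0.23,0,-0.14],0]]'
python3 - <<'E'
from plant import r
import cv2,numpy as np
a=r.snapshot("scene")["image"][:,:,::-1];t=r.snapshot("top")["image"][:,:,::-1]
cv2.imwrite("pics/end.png",np.hstack([a[130:480,150:450],t[60:410,190:560]]))
E
```

```text
clock: 26.35
tool_pos: [0.4221, -0.2209, 0.2935]
eef_rot: [1.0, 0.022, 0.002, 0.001]
contact_force: [0.8, -0.1, 0.9]
opening: 0.003
```

View pics/end.png

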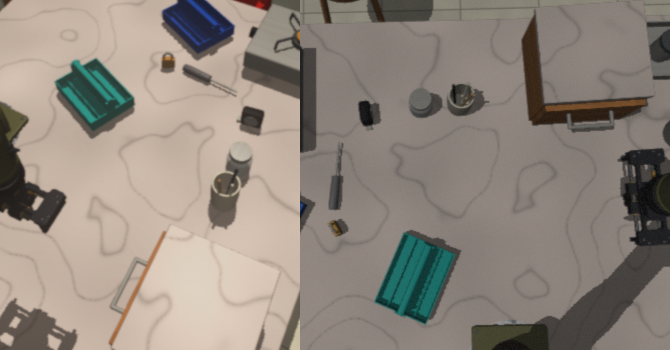

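The drawer panel is flush with the chest front in both views, the bystanders are where they were, and the arm is clear. Handing in.

```bash
python3 -c "
from plant import r
print(r.finish_job())"
```

```text
the job is handed in; nothing more can be done
None
```

The grey tool tray, with its torch and spanner, is seated on the lower tray in the drawer, and the drawer is shut. I handed the job in at about 26 s. I lifted the tray once, set it back to look at the sockets, then regripped it, carried it over and lowered it in 1 mm steps.

**Seating:**
- The tray stopped at tool height 0.137 m, against an expected 0.136 m for fully home and 0.146 m for resting on the ledges.
- A push of about 19 N while still gripping moved it only 0.1 mm.
- Sideways it moved about 3 mm in total, with 5–6 N resisting each way. That fits lugs in sockets, though friction alone could explain part of that force.
- The pictures after release showed it lying flat with both tools in it.

**Drawer:** It took about 5 N to push until it stopped hard after roughly 0.205 m of travel. The push peaked at about 27 N in total. In the last pictures the panel is flush with the chest, the other things look unmoved, and the arm was touching nothing.

**Differences:** My first regrip was about 3 mm off centre along the handle and about 0.6° turned. I measured this in the wrist picture and corrected it before lowering. I did not look inside the drawer after closing it.

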